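# Lock the clay extruder's die plate with its swing bar and wing knob

### The arm

A 6-joint arm with a two-finger parallel gripper is mounted at the origin on a cart in front of the work surface, level with it; the furniture and walls round the work are solid. World frame = base frame: x ahead of the robot, y to its left, z up, the work surface at z = 0. Lengths are in m, angles in rad, forces in N, time in s.
With the tool pointing down it reaches from about 0.3 to 0.75 m from the base axis. Payload 8.5 kg.
Tool frame: the origin (TCP) lies at the very end of the fingers, on their centre line; the grasp point (between the pads) lies 19 mm behind it; z points along the fingers, y is the direction in which the jaws open and shut (so a half turn about z gives the same grasp; the last joint's range is limited). The gripper opens to 88 mm and grips with 3 to 60 N. Pads are 18 mm wide; open, the fingers measure 123 mm over their backs; the gripper's body (75 mm by 187 mm) begins 45 mm behind the grasp point.
Start: joints at [-1.355, 0.381, 1.297, -0, 1.464, -0.215], TCP at [0.23, -0.5, 0.202] pointing down, gripper open.
Joint ranges: [-3.11, 3.11], [-0.89, 2.33], [0.22, 2.48], [-1.42, 4.56], [0.17, 2.85], [-2.88, 2.88]. Speed limits (rad/s): [2.39, 2.39, 3.14, 3.14, 3.14, 3.14].

### API

Orientations are given as a unit quaternion [x, y, z, w].
In Python, from rig import read_state, viewer, workorder gives the robot as it stands.
- The arm moves only by the shell command python3 -m creep 'ROWS' [OPENING]. ROWS is JSON, a list of rows, each an object of numbers: "dx", "dy", "dz": the shift along the tool's x, y, z in cm; "wx", "wy", "wz": the turn, a rotation vector about the tool's x, y, z in rad. In form: [{"dx": .., "dy": .., "dz": .., "wx": .., "wy": .., "wz": ..}, ...]. A call has 1 to 20 rows; each row shifts and turns the commanded pose from where the row before left it, along the tool's axes as they then stand; what a row does not reach is not made up. A row lasts 1/8 s, in which the tool goes at most 62.5 mm and 10.7 degrees, less where a joint would pass 70% of its speed; a pose out of reach is approached as far as the arm can. A call with a gripper value outside its range is refused whole. OPENING is the gripper command: -1 is shut, 1 is fully open, values between are in proportion, set as the call begins (- or left out, the last holds). The fingers move at their own pace and stop on an object; the grip force is fixed at half the most. Time passes only in rows, so rows that do not move let the fingers close. It gives the time, the measured TCP pose, the force and the opening at its end, in the units of the state.
- read_state(): the state, without advancing time (a new reading comes with each control period).
- viewer.read_camera(name): name is "side" or "top"; returns a dict with "frame" (480x640x3 uint8, blue, green, red), "depth" (480x640 float32, m along the optical axis (not along the pixel's ray), 0 where there is no reading), "K" (3x3 intrinsics, pixels), "dist_coeffs" ([k1, k2, p1, p2, k3] as OpenCV has them; the pictures are not rectified), "rvec" (rotation vector, rad) and "tvec" (3), from world to camera coordinates, as OpenCV has them. Camera axes: x right, y down, z forward; pixel columns grow to the right and rows downward; lengths in m; the calibration is good to about 2 mm. A picture is of the moment at which its call begins.
- workorder.job_done(): hands the job in, once; it reports no verdict.
The state is a dict: "time_s": time; "q": joint angles; "dq": joint speeds; "joint_torque": joint torques, N m; "eef_pos": TCP position; "tool_rot": TCP orientation; "ft_force": force on the tool from outside, world axes, zero at the start; "torque": the same for the moment, N m; "finger_gap": finger opening in m.
Only numpy, scipy, OpenCV 4.12 (cv2) and the standard library are available. Lean on these libraries where they do the work, as an engineer would, in place of code of your own. Each camera call takes 0.05 s, during which the arm holds its last target.

### The job

The small clay extruder in its slanted stand is waiting to be locked shut: swing the steel bar over its end fully home against the stud. Its black wing knob sits crossed on the thread, so once the bar is home turn the knob backwards (anticlockwise, looking at it) until it clicks and drops onto the thread, then turn it forwards (clockwise) until it stops. Leave the jars, timer, stamp, spray bottle and red kidney standing where they are.

Things in the scene. Friction and masses are not known exactly. Their poses are not given: they have to be found in the camera images.
- extruder: Fixed plywood stand, 150 x 110 x 18 mm, with an aluminium barrel 60 mm across; the barrel's flanged end (82 mm across, centre 125 mm above the table) faces up and towards the robot. Origin: under the stand, 5 mm from its middle towards -x; z up. The barrel's axis n (out of that end) leans 28 degrees from vertical towards the stand's -x; bar, pin and knob have axes along n: hold the tool along -n.
- bar_pin (a point): Grip pin at the free end of the steel swing bar: dark, round, 12 mm across, standing along n. The point is on its axis, 15 mm above the bar's underside; bar 6 mm thick, 16 mm wide, ending 7 mm beyond the pin; pin top 9 mm above the point. z axis: n; -y axis: along the bar from pivot to pin. Grip it or push it sideways.
- bar_pivot (a point): Point on the bar's pivot axis (along n), level along n with bar_pin and 91 mm from it; on the barrel end's left rim (stand's +y), 41 mm from the knob's axis.
- bar (a joint): Angle of the swing bar, rad: 0 = fully home at a firm stop, its notch round the stud under the knob; grows as it opens, clockwise looking down along -n, free end going down and towards the robot (up to 1.4). Stays where left; about 1 N at the pin moves it. At home the pin is 50 mm from the knob's axis, on the stand's -y side.
- knob_grip (a point): Centre of the knob's black wing: a flat bar 48 mm long, 11 mm thick, 33 mm tall along n (its top 16 mm above this point), on a round hub 29 mm across whose top is 15.5 mm below this point. z axis: n; x along the wing; y across its 11 mm. It turns and drops with the knob. While the knob is up, this point is about 36 mm further along n than bar_pin.
- knob (a joint): Turn of the knob, rad, growing clockwise looking along -n (forwards). Starts at 0.45 to 1.05, crossed on top of the thread, where it jams at about 1.3 if turned forwards. Backwards, it is past the thread's start by -0.3 (stop at -0.5) and drops by its spring once nothing holds it up. Then it turns forwards under the thread to a stop at 2.1. Friction 0.03 to 0.06 N m; stays where left.
- knob_drop (a joint): How far the knob has sunk along its stud, m: about 0.001 while crossed on the thread, 0.0088 after clicking down. A light spring (4 to 5 N) pushes it down; fingers gripping the wing can hold it up until they let go.
- glaze_jar_a: Bystander: white lidded jar, 53 mm across and 62 mm tall; origin at its underside, z up.
- glaze_jar_b: Bystander: green jar with a white lid, 49 mm across and 56 mm tall; origin at its underside, z up.
- stamp: Bystander: square wooden stamp, 30 x 30 x 56 mm tall; origin at its underside, z up.
- timer: Bystander: round clockwork timer, 64 mm across and 42 mm tall; origin at its underside, z up.
- spray_bottle: Bystander: trigger spray bottle, 80 x 102 x 188 mm tall; origin at its underside, z up.
- rubber_kidney: Bystander: red flat rubber kidney, 44 x 85 x 8 mm, lying on the table; origin at its underside.

How it is judged:
By the outcome, as a careful person would: the job done as asked, in the order asked, and still so for the second after the job is handed in, with the robot touching nothing.
It also fails if it takes over 61 s, if anything falls off the work surface, if the arm or the gripper's body presses on something with over 40 N, if the wrist force passes 120 N, or if a joint passes its speed limit or range.

## Working session

There is one attempt and no reset: what is moved stays moved. The work goes in short steps, Python scripts to look and compute and a shell command to move; the robot and the scene stay as the last step left them, time stands still between calls to the robot, and variables do not carry over. Pictures are saved under pics/ and viewed, and the job is handed in when it is done.

```bash
ls; mkdir -p pics
python3 - <<'E'
from rig import read_state, viewer
import cv2,numpy as np
s=read_state();print({k:np.round(v,3) for k,v in s.items()})
for n in("side","top"):
    c=viewer.read_camera(n);cv2.imwrite(f"pics/{n}0.png",c["frame"]);np.savez(f"{n}0.npz",**c)
    R=cv2.Rodrigues(np.array(c["rvec"],float))[0];print(n,c["K"],c["dist_coeffs"],-R.T@np.array(c["tvec"],float).ravel(),R)
E
```

```text
pics
{'time_s': np.float64(0.0), 'q': array([-1.355,  0.381,  1.298,  0.   ,  1.464, -0.215]), 'dq': array([ 0.   ,  0.002, -0.   , -0.002,  0.   , -0.   ]), 'joint_torque': array([-1.0000e-03, -4.3793e+01, -2.2456e+01,  7.1000e-02,  3.5000e-02,
       -0.0000e+00]), 'eef_pos': array([ 0.23 , -0.499,  0.201]), 'tool_rot': array([ 0.977,  0.214,  0.   , -0.001]), 'ft_force': array([ 0.347, -0.644, -0.3  ]), 'torque': array([0.033, 0.002, 0.063]), 'finger_gap': np.float64(0.088)}
side [[501.32883154   0.         321.50132794]
 [  0.         501.32883154 228.01037636]
 [  0.           0.           1.        ]] [-0.07871295  0.          0.          0.          0.        ] [0.27919658 0.95605911 0.57384898] [[-0.92561038 -0.37846314 -0.00332898]
 [-0.19156846  0.47607008 -0.8582883 ]
 [ 0.32641531 -0.79380283 -0.513157  ]]
top [[483.26263745   0.         323.08065445]
 [  0.         483.26263745 237.52957815]
 [  0.           0.           1.        ]] [0.02707461 0.         0.         0.         0.        ] [0.39761863 0.30657901 0.9790401 ] [[ 1.84377287e-02 -9.99823977e-01  3.47349244e-03]
 [-9.85351838e-01 -1.87597047e-02 -1.69498755e-01]
 [ 1.69534081e-01 -2.97440091e-04 -9.85524280e-01]]
```

View pics/side0.png

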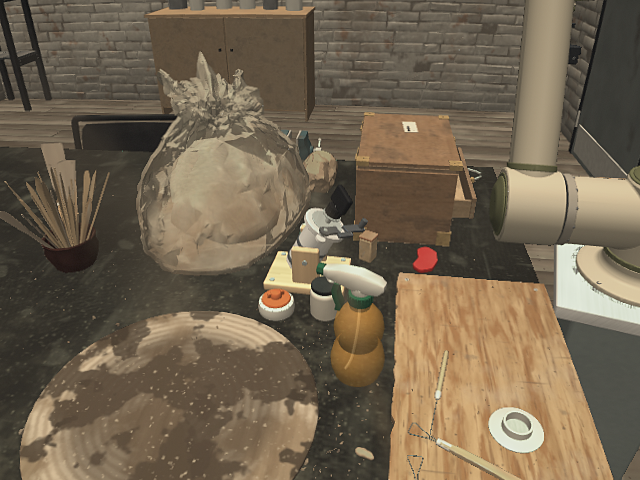

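View pics/top0.png

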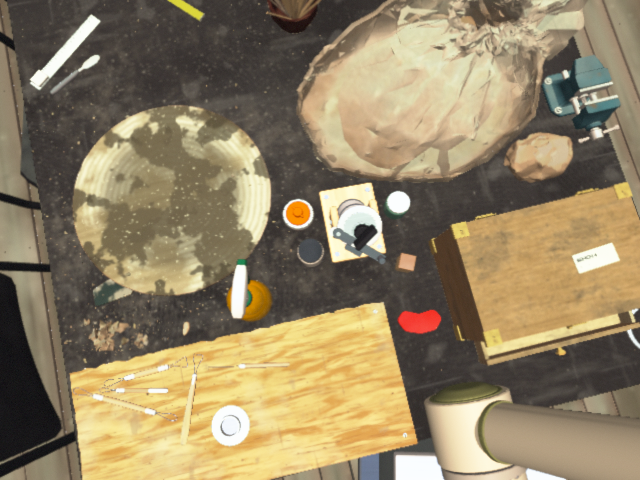

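The side view shows the extruder at about (320,235). In the top view the stand is at (352,222), the bar runs from (340,235) to (380,258), and the knob is at about (366,237). I'll zoom in.

```bash
cat > h.py <<'E'
import cv2,numpy as np
from rig import read_state, viewer
def load(f):
    d=np.load(f);return {k:d[k] for k in d.files}
def P(c,u,v,z=None,r=1):
    "pixel->world using depth"
    K=c["K"];R=cv2.Rodrigues(c["rvec"].astype(float))[0];t=c["tvec"].ravel()
    x,y=cv2.undistortPoints(np.array([[[u,v]]],float),K,c["dist_coeffs"])[0,0]
    if z is None:
        z=c["depth"][int(round(v)),int(round(u))]
    return R.T@(np.array([x*z,y*z,z])-t)
def proj(c,p):
    return cv2.projectPoints(np.array(p,float).reshape(-1,3),c["rvec"],c["tvec"],c["K"],c["dist_coeffs"])[0].reshape(-1,2)
def cloud(c,u0,u1,v0,v1):
    K=c["K"];R=cv2.Rodrigues(c["rvec"].astype(float))[0];t=c["tvec"].ravel()
    V,U=np.mgrid[v0:v1,u0:u1];uv=np.stack([U.ravel(),V.ravel()],1).astype(float)
    xy=cv2.undistortPoints(uv[:,None],K,c["dist_coeffs"])[:,0]
    z=c["depth"][v0:v1,u0:u1].ravel()
    X=(np.c_[xy*z[:,None],z]-t)@R
    return X.reshape(v1-v0,u1-u0,3),c["frame"][v0:v1,u0:u1]
def crop(c,u0,u1,v0,v1,k,fn):
    cv2.imwrite(fn,cv2.resize(c["frame"][v0:v1,u0:u1],None,fx=k,fy=k,interpolation=cv2.INTER_CUBIC))
def cam(n,f):
    c=viewer.read_camera(n);c={k:np.array(v) for k,v in c.items()};np.savez(f,**c);return c
E
python3 - <<'E'
from h import *
t=load("top0.npz");s=load("side0.npz")
crop(t,310,410,175,270,8 if 0 else 6,"pics/tc.png");crop(s,260,390,180,280,6,"pics/sc.png")
E
```

```text
(no output)
```

View pics/tc.png

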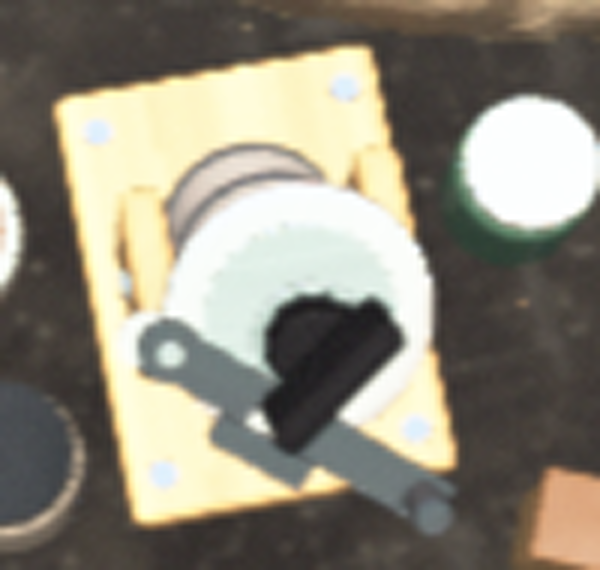

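View pics/sc.png

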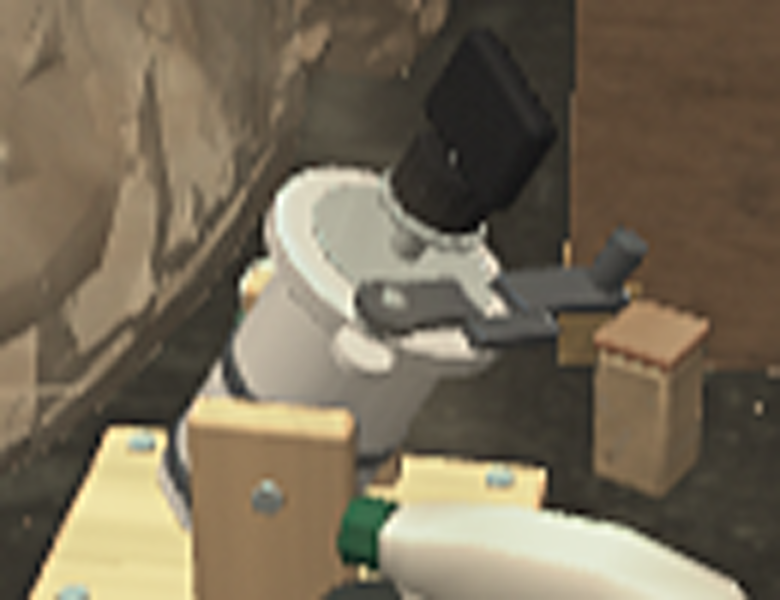

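```bash
cat >> h.py <<'E'
def tri(ct,pt,cs,ps):
    def M(c):return np.c_[cv2.Rodrigues(c["rvec"].astype(float))[0],c["tvec"].ravel()]
    def u(c,p):return cv2.undistortPoints(np.array([[p]],float),c["K"],c["dist_coeffs"])[0,0]
    X=cv2.triangulatePoints(M(ct),M(cs),u(ct,pt),u(cs,ps)).ravel();X=X[:3]/X[3]
    return X,proj(ct,X)[0]-pt,proj(cs,X)[0]-ps
E
python3 - <<'E'
from h import *
t=load("top0.npz");s=load("side0.npz")
T=lambda x,y:(310+(x-2.5)/6,175+(y-2.5)/6); S=lambda x,y:(260+(x-2.5)/6,180+(y-2.5)/6)
cor=[]
for p in [(60,105),(372,45),(455,468),(135,525)]:
    o=P(t,0,0,1e-9);d=P(t,*T(*p),1)-o
    X=o+d*(0.018-o[2])/d[2];cor.append(X);print("corner",X.round(4))
c=np.array(cor);xa=(c[0]+c[1]-c[2]-c[3])/2;ya=(c[0]+c[3]-c[1]-c[2])/2
print(xa,ya,np.arctan2(xa[1],xa[0]),np.arctan2(-ya[0],ya[1]),c.mean(0))
for n,a,b in [("pintop",(432,512),(630,243)),("pivhole",(171,353),(393,298))]:
    print(n,*[np.round(v,4) for v in tri(t,T(*a),s,S(*b))], P(t,*T(*a)).round(4),P(s,*S(*b)).round(4))
# flange plane from depth
X,f=cloud(t,345,382,205,235)
m=(f.min(2)>150)
pts=X[m];print(len(pts))
def fit(p):
    for i in range(6):
        c=p.mean(0);n=np.linalg.svd(p-c)[2][2];d=(p-c)@n;p=p[abs(d)<max(.0015,2*d.std()*.7)]
    return c,n*np.sign(n[2]),len(p),d.std()
print(fit(pts))
X,f=cloud(t,350,385,218,252);m=(f.max(2)<40);p=X[m];print("black",len(p),np.round(np.c_[p.min(0),p.max(0)],4))
np.save("black.npy",p)
E
```

```text
corner [0.6573 0.3152 0.018 ]
corner [0.6806 0.2086 0.018 ]
corner [0.5347 0.1806 0.018 ]
corner [0.5135 0.2874 0.018 ]
[0.1449087  0.02791582 0.        ] [-0.02223589  0.10665318  0.        ] 0.19031278493026557 0.20554342964791228 [0.59651683 0.24795689 0.018     ]
pintop [0.506  0.2009 0.1212] [0.0686 0.3099] [-0.3094 -0.0489] [0.5063 0.2013 0.1235] [0.5054 0.2012 0.1214]
pivhole [0.5506 0.2799 0.1357] [-0.0068 -0.0256] [0.0272 0.0053] [0.5501 0.2799 0.1382] [0.5507 0.2799 0.1358]
809
(array([0.57848784, 0.23726553, 0.14741001]), array([ 0.95668356, -0.18674058,  0.22334844]), 233, np.float64(0.0039057617854088393))
black 138 [[0.5233 0.5622]
 [0.2231 0.2524]
 [0.154  0.1922]]
```

```bash
cat >> h.py <<'E'
from scipy.spatial.transform import Rotation as Ro
yaw=0.197
n=np.array([-np.sin(np.radians(28))*np.cos(yaw),-np.sin(np.radians(28))*np.sin(yaw),np.cos(np.radians(28))])
ey=np.array([-np.sin(yaw),np.cos(yaw),0]); ex=np.cross(ey,n)
piv=np.array([0.5465,0.2791,0.1436])
def kg(up=.036): return piv-.041*ey+up*n
def pin(a): # opening angle
    return piv+.091*(-np.cos(a)*ey-np.sin(a)*ex)
def wing(phi,up=.036):
    # phi: angle of wing long axis, ccw about n from ex
    a=np.cos(phi)*ex+np.sin(phi)*ey;b=np.cross(n,a);c=kg(up)
    return np.array([c+i*.024*a+j*.0055*b+k*n for k in(.016,-.017) for i,j in((1,1),(1,-1),(-1,-1),(-1,1))]),a
def overlay(c,u0,u1,v0,v1,k,fn,phi,a,up=.036):
    im=cv2.resize(c["frame"][v0:v1,u0:u1],None,fx=k,fy=k,interpolation=cv2.INTER_CUBIC)
    q=lambda X:np.round((proj(c,X)-[u0,v0]+.5)*k-.5).astype(np.int32)
    w=q(wing(phi,up)[0]);cv2.polylines(im,[w[:4]],1,(0,0,255),1);cv2.polylines(im,[w[4:]],1,(0,255,255),1)
    p=q(np.array([pin(a)+.009*n,pin(a)-.009*n,piv-.009*n,piv-.015*n]));cv2.polylines(im,[p],0,(0,255,0),1)
    th=np.linspace(0,6.28,40);C=piv-.041*ey-.015*n
    cv2.polylines(im,[q(C+.041*(np.cos(th)[:,None]*ex+np.sin(th)[:,None]*ey))],1,(255,0,0),1)
    cv2.imwrite(fn,im)
E
python3 - <<'E'
from h import *
t=load("top0.npz");s=load("side0.npz")
print(n,ex,ey,kg(),pin(.71))
p=np.load("black.npy");h=(p-kg())@n;q=p[(h>.012)&(h<.022)];d=np.c_[(q-kg())@ex,(q-kg())@ey];print(len(q),h.max(),d.mean(0));v=np.linalg.svd(d-d.mean(0))[2][0];phi=np.arctan2(v[1],v[0]);print("phi",phi)
overlay(t,310,410,175,270,6,"pics/to.png",phi,.71);overlay(s,260,390,180,280,6,"pics/so.png",phi,.71)
E
```

```text
[-0.46039113 -0.09188884  0.88294759] [0.86586977 0.17281778 0.46947156] [-0.19572824  0.98065817  0.        ] [0.53795078 0.23558502 0.17538611] [0.5086467  0.20117286 0.11575241]
1 0.01203309687656403 [ 0.01320435 -0.0080611 ]
phi 0.0
```

View pics/to.png

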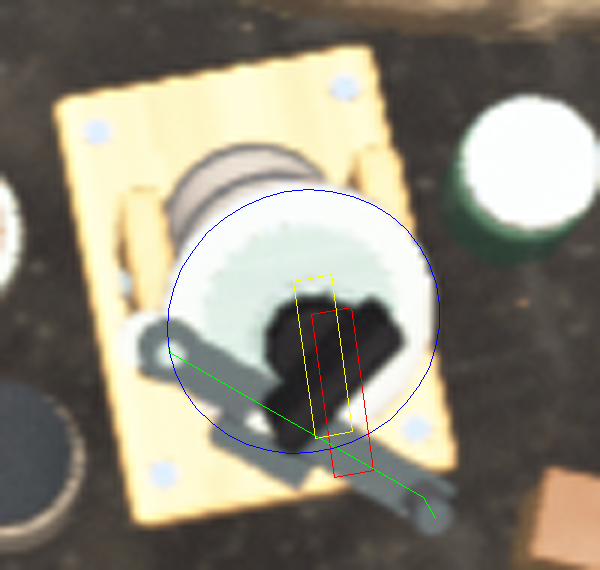

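View pics/so.png

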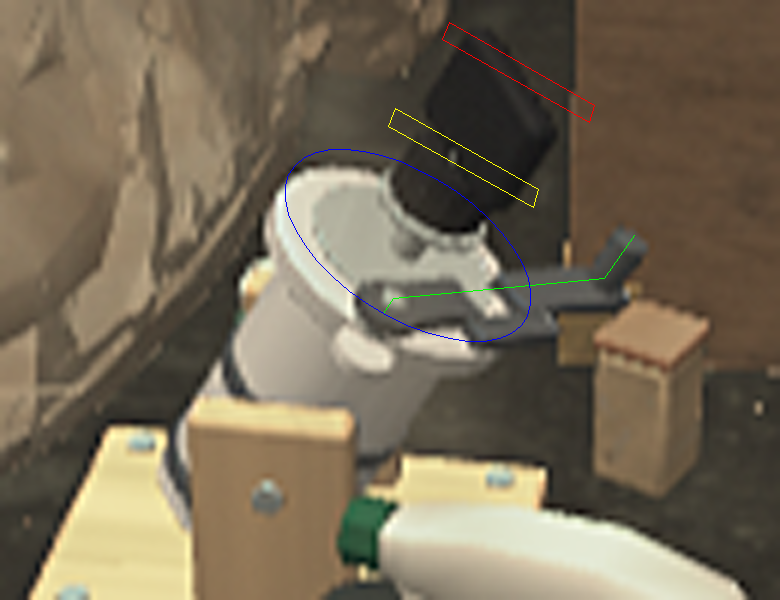

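Run:
```python
from h import *
t=load("top0.npz");s=load("side0.npz")
def g(c,u0,u1,v0,v1,k):
    im=cv2.resize(c["frame"][v0:v1,u0:u1],None,fx=k,fy=k,interpolation=cv2.INTER_CUBIC).astype(float)
    return np.clip(255*(im/255)**.45,0,255).astype(np.uint8)
a=g(t,350,385,215,255,11);b=g(s,315,370,178,225,8)
H=max(a.shape[0],b.shape[0]);o=np.zeros((H,a.shape[1]+b.shape[1]+5,3),np.uint8);o[:a.shape[0],:a.shape[1]]=a;o[:b.shape[0],a.shape[1]+5:]=b
print(a.shape,b.shape);cv2.imwrite("pics/g.png",o)
```

```text
(440, 385, 3) (376, 440, 3)
```

View pics/g.png

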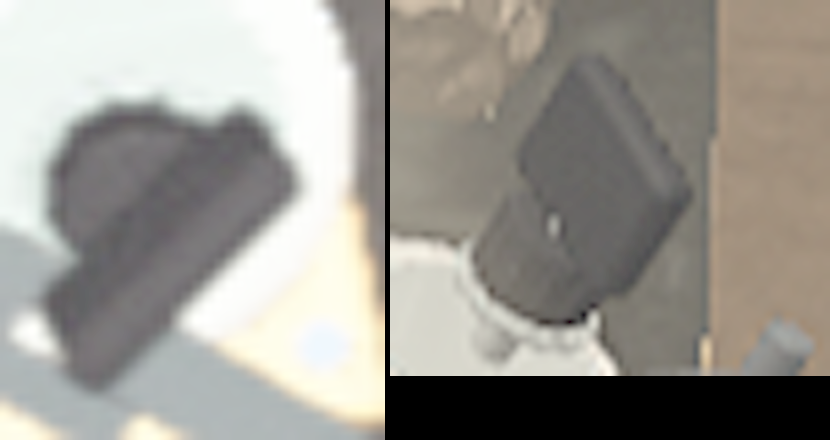

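Run:
```python
from h import *
t=load("top0.npz");s=load("side0.npz")
T=lambda x,y:(350+(x-5)/11,215+(y-5)/11); S=lambda x,y:(315+(x-390-3.5)/8,178+(y-3.5)/8)
r=[]
for n_,a,b in [("cen",(180,267),(635,127)),("endA",(78,367),(681,192)),("endB",(281,167),(594,59))]:
    X,e1,e2=tri(t,T(*a),s,S(*b));r.append(X);print(n_,X.round(4),e1.round(2),e2.round(2),"local",np.round([(X-kg())@ex,(X-kg())@ey,(X-kg())@n],4))
d=r[2]-r[1];print(np.linalg.norm(d),"phi",np.arctan2(d@ey,d@ex),d@n)
```

```text
cen [0.5326 0.2349 0.1861] [0.1  0.39] [-0.38 -0.07] local [0.0002 0.0004 0.012 ]
endA [0.5173 0.2497 0.1808] [0.16 0.66] [-0.67 -0.12] local [-0.0129  0.0179  0.013 ]
endB [0.5471 0.2204 0.1929] [0.07 0.27] [-0.26 -0.05] local [ 0.0136 -0.0167  0.0127]
0.043553512366340905 phi -0.9178052373077998 -0.0003403565920349955
```

```bash
sed -i 's/^piv=np.array.*/piv=np.array([0.5465,0.2791,0.1436])-.0033*n/' h.py
cat >> h.py <<'E'
def tgt(p,xang):
    x=np.cos(xang)*ex+np.sin(xang)*ey
    return np.asarray(p),Ro.from_matrix(np.c_[x,np.cross(-n,x),-n])
def step(p,R):
    "remaining shift (cm, tool axes now) then turn (rotvec in tool axes now)"
    s=read_state();R0=Ro.from_quat(s["tool_rot"])
    d=R0.inv().apply(p-s["eef_pos"])*100;w=(R0.inv()*R).as_rotvec()
    print("t",round(float(s["time_s"]),2),"d cm",d.round(2),"w",w.round(3),"F",np.round(s["ft_force"],1),"q",np.round(s["q"],2)); return d,w
def loc(p,o):
    p=np.asarray(p)-o;return np.round([p@ex,p@ey,p@n],4)
E
python3 - <<'E'
from h import *
k=kg()
print("kg",k,"pin",pin(.71),"home",pin(0))
for f in("top0","side0"):
    c=load(f+".npz");X,_=cloud(c,0,640,0,480);X=X.reshape(-1,3)[c["depth"].ravel()>0]
    h=(X-k)@n;L=np.c_[(X-k)@ex,(X-k)@ey];r=np.hypot(*L.T);m=(h>.02)&(h<.4)&(r<.2)
    print(f,m.sum(), [ (X[i].round(3),r[i].round(3),h[i].round(3)) for i in np.where(m)[0][np.argsort(r[m])[:8]]])
# approach above pin low side
p,R=tgt(pin(.71)-.03*(np.cos(.71)*ex-np.sin(.71)*ey)+.08*n,np.pi)
print(p);step(p,R)
c=load("top0.npz")
print(proj(c,[p]))
E
```

```text
kg [0.53947007 0.23588825 0.17247239] pin [0.51016599 0.20147609 0.11283869] home [0.56583056 0.19016334 0.14068627]
top0 1904 [(array([0.538, 0.226, 0.195]), np.float64(0.012), np.float64(0.022)), (array([0.518, 0.245, 0.185]), np.float64(0.017), np.float64(0.02)), (array([0.517, 0.248, 0.187]), np.float64(0.019), np.float64(0.021)), (array([0.519, 0.25 , 0.186]), np.float64(0.02), np.float64(0.02)), (array([0.546, 0.223, 0.198]), np.float64(0.021), np.float64(0.02)), (array([0.55 , 0.091, 0.189]), np.float64(0.145), np.float64(0.023)), (array([0.546, 0.09 , 0.186]), np.float64(0.145), np.float64(0.023)), (array([0.547, 0.09 , 0.187]), np.float64(0.145), np.float64(0.022))]
side0 1117 [(array([0.543, 0.09 , 0.182]), np.float64(0.144), np.float64(0.02)), (array([0.543, 0.09 , 0.184]), np.float64(0.144), np.float64(0.022)), (array([0.549, 0.09 , 0.185]), np.float64(0.145), np.float64(0.02)), (array([0.545, 0.09 , 0.184]), np.float64(0.145), np.float64(0.021)), (array([0.54 , 0.088, 0.186]), np.float64(0.147), np.float64(0.025)), (array([0.542, 0.088, 0.186]), np.float64(0.147), np.float64(0.024)), (array([0.544, 0.088, 0.185]), np.float64(0.147), np.float64(0.023)), (array([0.548, 0.088, 0.185]), np.float64(0.147), np.float64(0.02))]
[0.44980795 0.20937001 0.17279362]
t 0.1 d cm [ 49.61 -55.21   2.92] w [-0.705 -0.085 -2.827] F [ 0.  -0.4 -0.4] q [-1.36  0.38  1.3  -0.    1.46 -0.22]
[[380.47432435 289.92919235]]
```

Run:
```python
from h import *
c=load("side0.npz");X,_=cloud(c,340,480,100,280);X=X.reshape(-1,3)
m=(X[:,0]>.2)&(X[:,0]<.75)&(X[:,1]>-.5)&(X[:,1]<.1)&(X[:,2]<.4);print(X[m].max(0),X[m].min(0))
p,R=tgt(pin(.71)-.035*(np.cos(.71)*ex-np.sin(.71)*ey)+.08*n,np.pi/2)
print(p);d,w=step(p,R);print(R.as_matrix())
s=read_state();R0=Ro.from_quat(s["tool_rot"]);print(R0.as_matrix().round(3), np.linalg.norm(w))
```

```text
[0.7401     0.09992267 0.18784411] [ 0.29583369 -0.4104376  -0.00507765]
[0.44588683 0.21191085 0.17101347]
t 0.1 d cm [ 49.36 -55.6    3.1 ] w [-0.414  0.325 -1.309] F [ 0.  -0.4 -0.4] q [-1.36  0.38  1.3  -0.    1.46 -0.22]
[[-1.95728241e-01  8.65869775e-01  4.60391126e-01]
 [ 9.80658175e-01  1.72817780e-01  9.18888434e-02]
 [ 2.77555756e-17  4.69471563e-01 -8.82947593e-01]]
[[ 0.909  0.418 -0.   ]
 [ 0.418 -0.909  0.001]
 [ 0.    -0.001 -1.   ]] 1.4108015949811779
```

```bash
python3 -m creep '[{"dz":-5},{"dz":-5},{"dx":3.2,"dy":-3.7},{"dx":3.2,"dy":-3.7},{"dx":3.2,"dy":-3.7},{"dx":3.2,"dy":-3.7},{"dx":3.2,"dy":-3.7},{"dx":3.2,"dy":-3.7},{"dx":3.2,"dy":-3.7},{"dx":3.2,"dy":-3.7},{"dx":3.2,"dy":-3.7},{"dx":3.2,"dy":-3.7},{"dx":3.2,"dy":-3.7},{"dx":3.2,"dy":-3.7},{"dx":3.2,"dy":-3.7},{"dx":3.2,"dy":-3.7},{"dx":3.2,"dy":-3.7}]' -1
cat > go.py <<'E'
from h import *
p,R=tgt(pin(.71)-.035*(np.cos(.71)*ex-np.sin(.71)*ey)+.08*n,np.pi/2)
step(p,R);print(read_state()["eef_pos"])
E
python3 go.py
```

```text
t 0.1 d cm [ 49.36 -55.6    3.1 ] w [-0.414  0.325 -1.309] F [ 0.  -0.4 -0.4] q [-1.36  0.38  1.3  -0.    1.46 -0.22]
[ 0.22962873 -0.49944939  0.20122552]$[0]: bad value
```

```bash
python3 -m creep '[{"dx":0,"dy":0,"dz":-5,"wx":0,"wy":0,"wz":0},{"dx":0,"dy":0,"dz":-5,"wx":0,"wy":0,"wz":0}]' -1; python3 go.py
```

```text
time_s: 0.35
eef_pos: [0.2296, -0.4994, 0.3026]
tool_rot: [0.977, 0.214, 0.0, -0.001]
ft_force: [0.9, -1.5, -0.4]
finger_gap: 0.0702
t 0.35 d cm [ 49.35 -55.58  13.27] w [-0.414  0.325 -1.309] F [ 0.9 -1.5 -0.4] q [-1.36  0.33  1.09  0.    1.73 -0.22]
[ 0.22957061 -0.49938365  0.30255463]
```

```bash
python3 -m creep '[{"dx":3.2,"dy":-3.7,"dz":0,"wx":0,"wy":0,"wz":0},{"dx":3.2,"dy":-3.7,"dz":0,"wx":0,"wy":0,"wz":0},{"dx":3.2,"dy":-3.7,"dz":0,"wx":0,"wy":0,"wz":0},{"dx":3.2,"dy":-3.7,"dz":0,"wx":0,"wy":0,"wz":0},{"dx":3.2,"dy":-3.7,"dz":0,"wx":0,"wy":0,"wz":0},{"dx":3.2,"dy":-3.7,"dz":0,"wx":0,"wy":0,"wz":0},{"dx":3.2,"dy":-3.7,"dz":0,"wx":0,"wy":0,"wz":0},{"dx":3.2,"dy":-3.7,"dz":0,"wx":0,"wy":0,"wz":0},{"dx":3.2,"dy":-3.7,"dz":0,"wx":0,"wy":0,"wz":0},{"dx":3.2,"dy":-3.7,"dz":0,"wx":0,"wy":0,"wz":0},{"dx":3.2,"dy":-3.7,"dz":0,"wx":0,"wy":0,"wz":0},{"dx":3.2,"dy":-3.7,"dz":0,"wx":0,"wy":0,"wz":0},{"dx":3.2,"dy":-3.7,"dz":0,"wx":0,"wy":0,"wz":0},{"dx":3.2,"dy":-3.7,"dz":0,"wx":0,"wy":0,"wz":0},{"dx":3.2,"dy":-3.7,"dz":0,"wx":0,"wy":0,"wz":0}]'; python3 go.py
```

```text
time_s: 2.22
eef_pos: [0.4341, 0.2067, 0.3015]
tool_rot: [0.977, 0.214, -0.0, 0.0]
ft_force: [1.0, -0.7, -0.0]
finger_gap: 0.0004
t 2.23 d cm [ 1.29  0.02 13.05] w [-0.413  0.327 -1.308] F [ 1.  -0.7 -0. ] q [ 0.2   0.2   1.27 -0.    1.67  1.34]
[0.43409532 0.20672327 0.30149944]
```

```bash
python3 -m creep '[{"dx":0,"dy":0,"dz":0,"wx":-0.0516,"wy":0.041,"wz":-0.1635},{"dx":0,"dy":0,"dz":0,"wx":-0.0516,"wy":0.041,"wz":-0.1635},{"dx":0,"dy":0,"dz":0,"wx":-0.0516,"wy":0.041,"wz":-0.1635},{"dx":0,"dy":0,"dz":0,"wx":-0.0516,"wy":0.041,"wz":-0.1635},{"dx":0,"dy":0,"dz":0,"wx":-0.0516,"wy":0.041,"wz":-0.1635},{"dx":0,"dy":0,"dz":0,"wx":-0.0516,"wy":0.041,"wz":-0.1635},{"dx":0,"dy":0,"dz":0,"wx":-0.0516,"wy":0.041,"wz":-0.1635},{"dx":0,"dy":0,"dz":0,"wx":-0.0516,"wy":0.041,"wz":-0.1635},{"dx":0,"dy":0,"dz":0,"wx":0,"wy":0,"wz":0}]'; python3 go.py
```

```text
time_s: 3.35
eef_pos: [0.4334, 0.2045, 0.3014]
tool_rot: [0.616, 0.749, 0.187, 0.153]
ft_force: [-0.2, -0.7, 0.6]
finger_gap: 0.0004
t 3.35 d cm [ 0.46 -4.91 12.16] w [-0.    -0.001 -0.003] F [-0.2 -0.7  0.6] q [ 0.19 -0.03  1.63  0.    1.06 -0.  ]
[0.43338943 0.20447438 0.30144202]
```

```bash
cat > go.py <<'E'
from h import *
for o in(.08,.001):
    p,R=tgt(pin(.71)-.040*ex+o*n,np.pi/2); step(p,R)
    print(p)
E
python3 go.py
```

```text
t 3.35 d cm [-1.82 -6.25 12.16] w [-0.    -0.001 -0.003] F [-0.2 -0.7  0.6] q [ 0.19 -0.03  1.63  0.    1.06 -0.  ]
[0.43869991 0.18721227 0.16469563]
t 3.35 d cm [-1.83 -6.25 20.06] w [-0.    -0.001 -0.003] F [-0.2 -0.7  0.6] q [ 0.19 -0.03  1.63  0.    1.06 -0.  ]
[0.47507081 0.19447149 0.09494277]
```

```bash
python3 -m creep '[{"dx":-0.6,"dy":-2.1,"dz":2.4,"wx":0,"wy":0,"wz":0},{"dx":-0.6,"dy":-2.1,"dz":2.4,"wx":0,"wy":0,"wz":0},{"dx":-0.6,"dy":-2.05,"dz":2.4,"wx":0,"wy":0,"wz":0},{"dx":0,"dy":0,"dz":4,"wx":0,"wy":0,"wz":0},{"dx":0,"dy":0,"dz":4,"wx":0,"wy":0,"wz":0},{"dx":0,"dy":0,"dz":4,"wx":0,"wy":0,"wz":0},{"dx":0,"dy":0,"dz":0.5,"wx":0,"wy":0,"wz":0},{"dx":0,"dy":0,"dz":0,"wx":0,"wy":0,"wz":0}]'; python3 go.py
python3 - <<'E'
from h import *
t=cam("top","top1.npz");s=cam("side","side1.npz")
crop(t,310,430,170,300,5,"pics/tc1.png");crop(s,270,400,170,270,6,"pics/sc1.png")
E
```

```text
time_s: 4.35
eef_pos: [0.4743, 0.1952, 0.0989]
tool_rot: [0.616, 0.75, 0.188, 0.153]
ft_force: [-0.5, -0.7, -0.3]
finger_gap: 0.0002
t 4.35 d cm [-0.07 -0.13 -7.52] w [ 0.    -0.001 -0.002] F [-0.5 -0.7 -0.3] q [ 0.14  0.28  1.95  0.06  0.43 -0.1 ]
[0.43869991 0.18721227 0.16469563]
t 4.35 d cm [-0.08 -0.13  0.38] w [ 0.    -0.001 -0.002] F [-0.5 -0.7 -0.3] q [ 0.14  0.28  1.95  0.06  0.43 -0.1 ]
[0.47507081 0.19447149 0.09494277]
```

View pics/sc1.png

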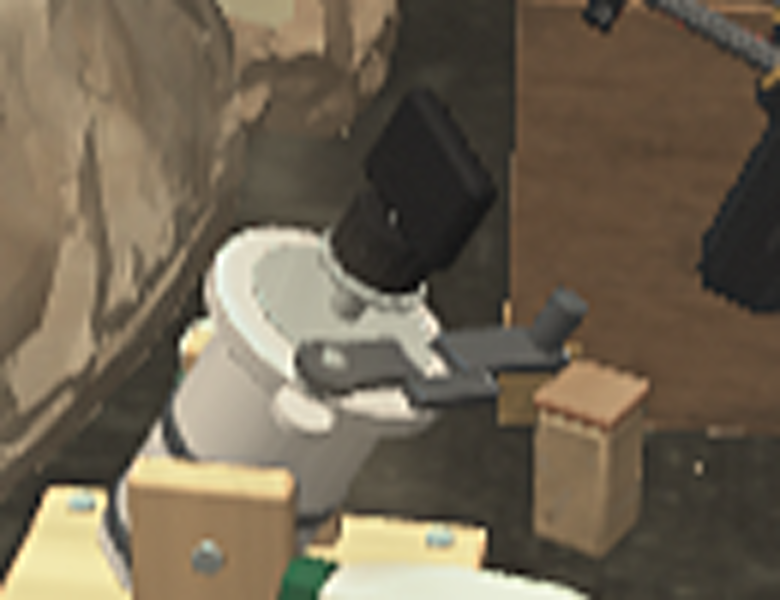

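View pics/tc1.png

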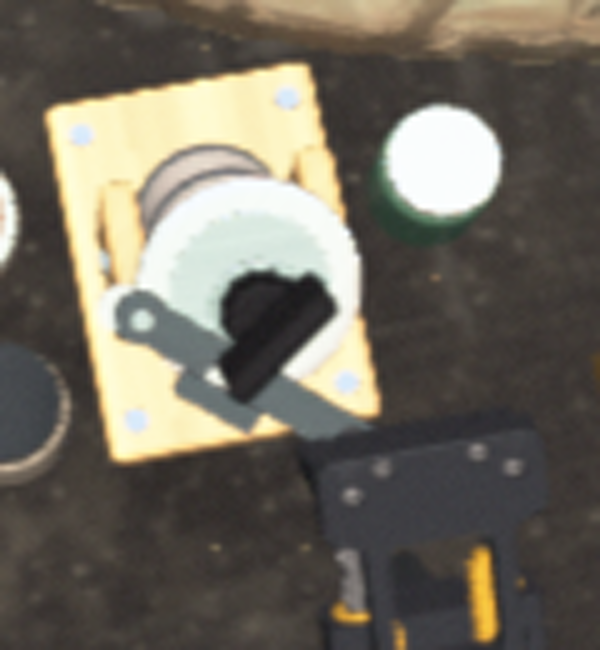

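Run:
```python
from h import *
s=load("side1.npz");e=read_state()["eef_pos"]
print(((proj(s,[e,e+.0175*ex,e-.0175*ex,pin(.71)+.009*n])-[270,170]+.5)*6).round(), loc(e,pin(.71)))
crop(s,350,450,130,260,4,"pics/sc2.png")
```

```text
[[671. 375.]
 [622. 347.]
 [721. 403.]
 [569. 304.]] [-0.0382  0.0008  0.0056]
```

View pics/sc2.png

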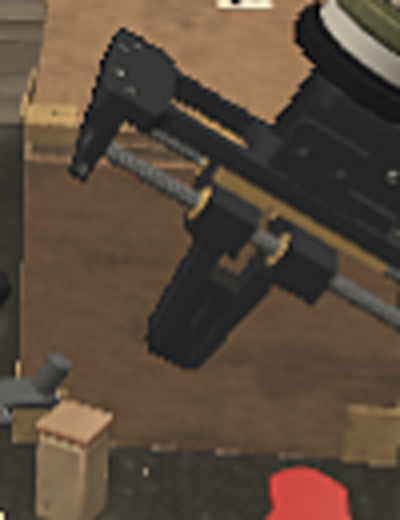

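Run:
```python
from h import *
s=load("side1.npz");t=load("top1.npz");st=read_state();e=st["eef_pos"];R=Ro.from_quat(st["tool_rot"])
print(st["finger_gap"],e)
for c,b in((s,(350,450,130,230)),(t,(340,460,240,360))):
    X,f=cloud(c,*b);X=X.reshape(-1,3);L=R.inv().apply(X-e)*1000
    m=(abs(L[:,0])<60)&(abs(L[:,1])<110)&(L[:,2]<10)&(L[:,2]>-150)
    L=L[m]
    for lo in range(-130,10,10):
        q=L[(L[:,2]>=lo)&(L[:,2]<lo+10)]
        if len(q):print(lo,len(q),q[:,:2].min(0).round(),q[:,:2].max(0).round())
```

```text
0.0005766368225913117 [0.47432816 0.19514567 0.09982551]
-130 388 [-33. -49.] [36. 93.]
-120 557 [-23. -70.] [38. 87.]
-110 179 [-32. -77.] [37. 87.]
-100 57 [-21. -17.] [16. 86.]
-90 117 [-12. -18.] [14. 19.]
-80 112 [ -9. -16.] [14. 18.]
-70 107 [ -7. -15.] [13. 17.]
-60 98 [-12. -16.] [13. 16.]
-50 112 [ -9. -14.] [46. 87.]
-40 29 [  6. -11.] [44. 82.]
-10 26 [-6. 33.] [ 8. 43.]
0 29 [-4. 32.] [ 5. 43.]
-130 475 [-33. -29.] [35. 93.]
-120 198 [-33. -38.] [35. 87.]
-110 137 [-32. -28.] [35. 87.]
-100 12 [-30.  29.] [ 8. 85.]
-70 17 [-9. 15.] [ 3. 18.]
-60 16 [-8. 15.] [43. 94.]
-50 100 [-8. 14.] [48. 98.]
-40 15 [37. 88.] [47. 96.]
-30 9 [42. 84.] [47. 92.]
0 12 [-8. 42.] [56. 84.]
```

The cameras place the real fingertips about 36 mm short of the reported TCP along the tool axis. I'll measure that offset precisely before relying on either source.

```bash
cat >> h.py <<'E'
def tip(names=("side","top"),tag="x"):
    st=read_state();e=st["eef_pos"];R=Ro.from_quat(st["tool_rot"])
    for nm in names:
        c=cam(nm,f"{nm}_{tag}.npz")
        u,v=proj(c,e-.06*R.apply([0,0,1]))[0].astype(int)
        u0,v0=max(u-80,0),max(v-80,0)
        X,f=cloud(c,u0,min(u+80,640),v0,min(v+80,480));L=R.inv().apply(X.reshape(-1,3)-e)*1000
        g=f.reshape(-1,3).max(1)
        m=(abs(L[:,0])<16)&(abs(L[:,1])<22)&(L[:,2]<12)&(L[:,2]>-90);L=L[m];g=g[m]
        print(nm,len(L),"hist z",np.histogram(L[:,2],np.arange(-90,13,6))[0]);
        d=L[(L[:,2]<-10)];print("  end",np.sort(d[:,2])[-6:].round(1),"x",np.percentile(d[:,0],[1,99]).round(1),"y",np.percentile(d[:,1],[1,99]).round(1))
E
python3 - <<'E'
from h import *
tip()
s=read_state();print({k:np.round(v,4) for k,v in s.items() if k in("eef_pos","tool_rot","q","ft_force")})
E
```

```text
side 557 hist z [52 94 71 58 63 59 62 57 39  2  0  0  0  0  0  0  0]
  end [-36.7 -36.7 -36.4 -36.  -35.4 -34.7] x [-8.7 13.3] y [-16.1  18.7]
top 42 hist z [ 0  0  3  7  9 11  5  7  0  0  0  0  0  0  0  0  0]
  end [-47.  -46.4 -45.3 -44.2 -43.8 -42.3] x [-9.2  2.7] y [14.6 18.4]
{'q': array([ 0.1439,  0.2738,  1.9471,  0.063 ,  0.4305, -0.1029]), 'eef_pos': array([0.4743, 0.1951, 0.0998]), 'tool_rot': array([0.6154, 0.7497, 0.1886, 0.1537]), 'ft_force': array([ 0.1381,  0.6905, -0.3418])}
```

```bash
python3 -m creep '[{"dx":-0.05,"dy":-0.1,"dz":1.4,"wx":0,"wy":0,"wz":0},{"dx":0,"dy":0,"dz":1.4,"wx":0,"wy":0,"wz":0},{"dx":0,"dy":0,"dz":1.2,"wx":0,"wy":0,"wz":0},{"dx":0,"dy":0,"dz":0,"wx":0,"wy":0,"wz":0},{"dx":0,"dy":0,"dz":0,"wx":0,"wy":0,"wz":0}]'
python3 - <<'E'
from h import *
tip(tag="2");st=read_state();e=st["eef_pos"];print(loc(e+.036*n,pin(.71)),st["ft_force"],st["q"])
s=load("side_2.npz");t=load("top_2.npz")
crop(s,320,450,150,260,6,"pics/sc3.png");crop(t,310,430,170,300,5,"pics/tc3.png")
E
```

```text
time_s: 5.18
eef_pos: [0.4919, 0.1981, 0.0626]
tool_rot: [0.615, 0.75, 0.188, 0.153]
ft_force: [0.2, -0.1, -0.2]
finger_gap: 0.0005
side 504 hist z [44 91 58 58 60 57 49 51 35  1  0  0  0  0  0  0  0]
  end [-36.6 -36.5 -36.4 -36.2 -36.2 -35.3] x [-9.3 12.9] y [-15.7  18.2]
top 36 hist z [ 0  0  0  6  7 11  6  6  0  0  0  0  0  0  0  0  0]
  end [-46.6 -46.4 -46.4 -44.4 -44.3 -43.2] x [-9.6  3.3] y [14.8 18. ]
[-0.0398  0.0003  0.0007] [-0.52193723 -0.18822848 -0.20342047] [ 0.14511895  0.36994917  1.95136997  0.07889655  0.33190476 -0.11959068]
```

View pics/sc3.png

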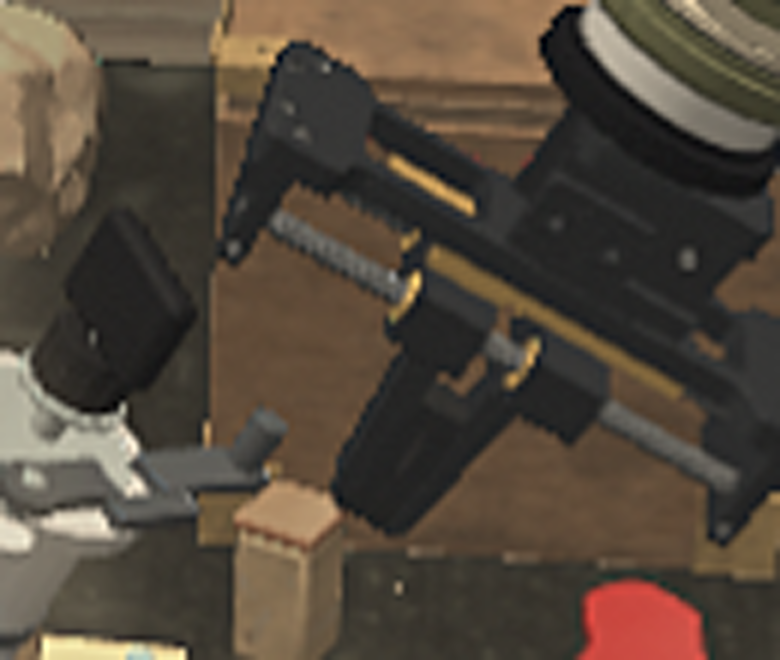

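The side picture shows the closed fingertips at crop (370,510), next to the pin at (262,430) and level with it. Both views again give the 36 mm offset, so I'll use it and push along the arc.

```bash
python3 -m creep '[{"dx":0,"dy":0.8,"dz":0,"wx":0,"wy":0,"wz":0},{"dx":0,"dy":0.7,"dz":0,"wx":0,"wy":0,"wz":0},{"dx":-0.61,"dy":0.79,"dz":0,"wx":0,"wy":0,"wz":0},{"dx":-0.48,"dy":0.78,"dz":0,"wx":0,"wy":0,"wz":0},{"dx":0,"dy":0,"dz":0,"wx":0,"wy":0,"wz":0}]'
python3 - <<'E'
from h import *
st=read_state();e=st["eef_pos"];print(loc(e+.036*n,pin(0)),st["q"])
s=cam("side","s4.npz");t=cam("top","t4.npz")
a=s["frame"][150:260,300:430];a=cv2.resize(a,None,fx=5,fy=5,interpolation=2);cv2.imwrite("pics/sc4.png",a)
E
```

```text
time_s: 5.9
eef_pos: [0.5215, 0.1922, 0.0775]
tool_rot: [0.616, 0.75, 0.188, 0.154]
ft_force: [-0.8, -1.0, 0.5]
finger_gap: 0.0004
[-0.0677  0.0107  0.0004] [ 0.12061288  0.37381076  1.870891    0.09241331  0.40918022 -0.1506459 ]
```

View pics/sc4.png

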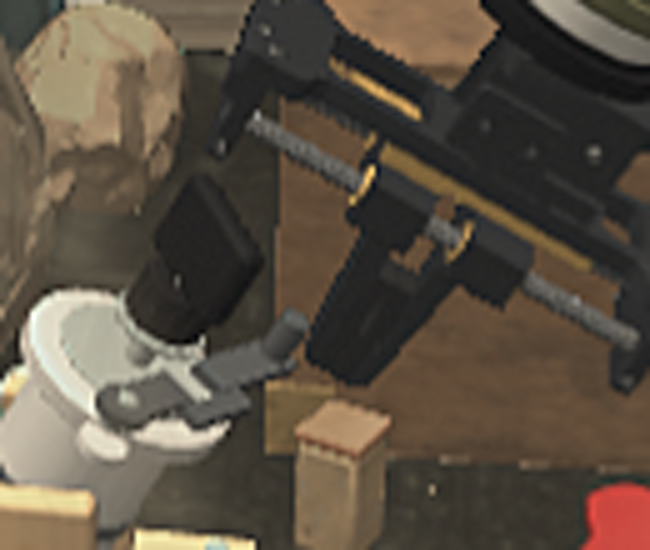

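The pin at crop (290,330) is touching the finger, and the bar is swinging with it. The bracket clears the wing. Continuing.

```bash
python3 -m creep '[{"dx":-0.39,"dy":0.82,"dz":0,"wx":0,"wy":0,"wz":0},{"dx":-0.31,"dy":0.85,"dz":0,"wx":0,"wy":0,"wz":0},{"dx":-0.23,"dy":0.88,"dz":0,"wx":0,"wy":0,"wz":0},{"dx":-0.13,"dy":0.8,"dz":0,"wx":0,"wy":0,"wz":0},{"dx":0,"dy":0.2,"dz":0,"wx":0,"wy":0,"wz":0},{"dx":0,"dy":0,"dz":0,"wx":0,"wy":0,"wz":0}]'
python3 - <<'E'
from h import *
st=read_state();e=st["eef_pos"];print(loc(e+.036*n,pin(0)),st["q"])
s=cam("side","s5.npz")
a=s["frame"][150:260,300:430];a=cv2.resize(a,None,fx=5,fy=5,interpolation=2);cv2.imwrite("pics/sc5.png",a)
E
```

```text
time_s: 6.75
eef_pos: [0.5537, 0.1885, 0.094]
tool_rot: [0.615, 0.75, 0.188, 0.153]
ft_force: [-0.9, -0.3, -0.0]
finger_gap: 0.0006
[-0.0327  0.0007  0.0005] [ 0.10301575  0.38442954  1.77638484  0.09601741  0.49447306 -0.16676808]
```

View pics/sc5.png

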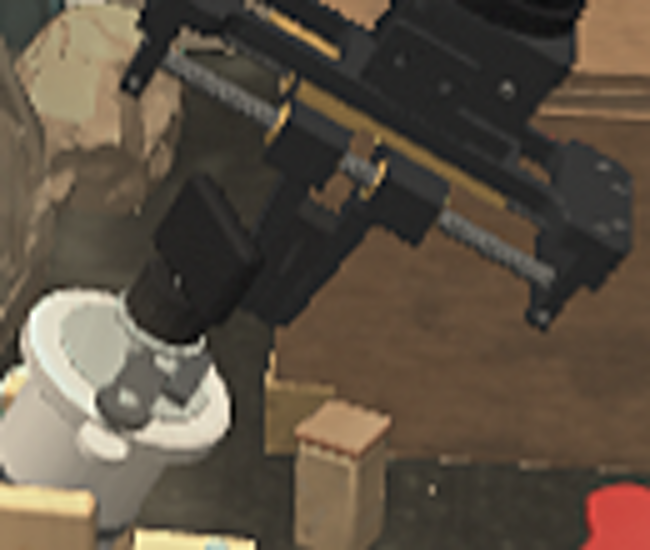

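```bash
python3 -m creep '[{"dx":0,"dy":0.4,"dz":0,"wx":0,"wy":0,"wz":0},{"dx":0,"dy":0.3,"dz":0,"wx":0,"wy":0,"wz":0},{"dx":0,"dy":0,"dz":0,"wx":0,"wy":0,"wz":0}]';python3 -m creep '[{"dx":0,"dy":0.15,"dz":0,"wx":0,"wy":0,"wz":0},{"dx":0,"dy":0,"dz":0,"wx":0,"wy":0,"wz":0}]';python3 -m creep '[{"dx":0,"dy":0.15,"dz":0,"wx":0,"wy":0,"wz":0},{"dx":0,"dy":0,"dz":0,"wx":0,"wy":0,"wz":0}]'
python3 - <<'E'
from h import *
st=read_state();e=st["eef_pos"];print(loc(e+.036*n,pin(0)),st["q"])
E
```

```text
time_s: 7.18
eef_pos: [0.5598, 0.1896, 0.0973]
tool_rot: [0.615, 0.75, 0.188, 0.153]
ft_force: [-0.3, 0.1, -0.2]
finger_gap: 0.0006
time_s: 7.42
eef_pos: [0.5608, 0.1898, 0.0978]
tool_rot: [0.615, 0.75, 0.188, 0.153]
ft_force: [0.2, -2.2, 0.4]
finger_gap: 0.0003
time_s: 7.68
eef_pos: [0.5622, 0.19, 0.0985]
tool_rot: [0.615, 0.75, 0.188, 0.153]
ft_force: [-0.3, -0.6, -0.9]
finger_gap: 0.0002
[-0.0229  0.0006  0.0005] [ 0.10460569  0.38920608  1.74792674  0.09012134  0.51843038 -0.15906955]
```

```bash
python3 -m creep '[{"dx":0,"dy":0.15,"dz":0,"wx":0,"wy":0,"wz":0},{"dx":0,"dy":0,"dz":0,"wx":0,"wy":0,"wz":0}]';python3 -m creep '[{"dx":0,"dy":0.15,"dz":0,"wx":0,"wy":0,"wz":0},{"dx":0,"dy":0,"dz":0,"wx":0,"wy":0,"wz":0}]';python3 -m creep '[{"dx":0,"dy":0.1,"dz":0,"wx":0,"wy":0,"wz":0},{"dx":0,"dy":0,"dz":0,"wx":0,"wy":0,"wz":0}]'
python3 - <<'E'
from h import *
st=read_state();e=st["eef_pos"];print(loc(e+.036*n,pin(0)),loc(st["ft_force"],0))
E
```

```text
time_s: 7.92
eef_pos: [0.5635, 0.1903, 0.0993]
tool_rot: [0.615, 0.75, 0.188, 0.153]
ft_force: [-1.0, -0.7, 1.1]
finger_gap: 0.0002
time_s: 8.18
eef_pos: [0.5641, 0.1905, 0.0995]
tool_rot: [0.616, 0.75, 0.187, 0.153]
ft_force: [-3.9, -1.8, -0.3]
finger_gap: 0.0005
time_s: 8.43
eef_pos: [0.5642, 0.1906, 0.0995]
tool_rot: [0.616, 0.75, 0.187, 0.152]
ft_force: [-6.2, -3.6, -1.1]
finger_gap: 0.0006
[-0.0206  0.0007  0.0003] [-6.5457 -2.3343  2.2422]
```

```bash
python3 -m creep '[{"dx":0,"dy":0.15,"dz":0,"wx":0,"wy":0,"wz":0},{"dx":0,"dy":0,"dz":0,"wx":0,"wy":0,"wz":0},{"dx":0,"dy":0,"dz":0,"wx":0,"wy":0,"wz":0}]'
python3 -m creep '[{"dx":0,"dy":-1.5,"dz":0,"wx":0,"wy":0,"wz":0},{"dx":0,"dy":-3,"dz":0,"wx":0,"wy":0,"wz":0},{"dx":0,"dy":-2.5,"dz":-3,"wx":0,"wy":0,"wz":0},{"dx":0,"dy":-1,"dz":-5,"wx":0,"wy":0,"wz":0},{"dx":0,"dy":0,"dz":-5,"wx":0,"wy":0,"wz":0},{"dx":0,"dy":0,"dz":0,"wx":0,"wy":0,"wz":0}]' 0.0
python3 - <<'E'
from h import *
s=cam("side","s6.npz");t=cam("top","t6.npz")
overlay(s,270,390,180,270,6,"pics/s6.png",-.918,0);overlay(t,310,430,175,270,6,"pics/t6.png",-.918,0)
p,R=tgt(kg()+.03*n,2.22);step(p-.036*n,R)
E
```

```text
time_s: 8.8
eef_pos: [0.5643, 0.1906, 0.0995]
tool_rot: [0.616, 0.751, 0.186, 0.151]
ft_force: [-10.1, -5.0, -0.7]
finger_gap: 0.0005
time_s: 9.55
eef_pos: [0.4385, 0.1653, 0.1819]
tool_rot: [0.615, 0.749, 0.191, 0.156]
ft_force: [0.2, -0.5, 0.5]
finger_gap: 0.0443
t 9.65 d cm [4.95 9.68 6.49] w [ 0.003 -0.    -0.65 ] F [-0.  -0.4 -0.1] q [ 0.07  0.06  1.92  0.1   0.67 -0.19]
```

View pics/s6.png

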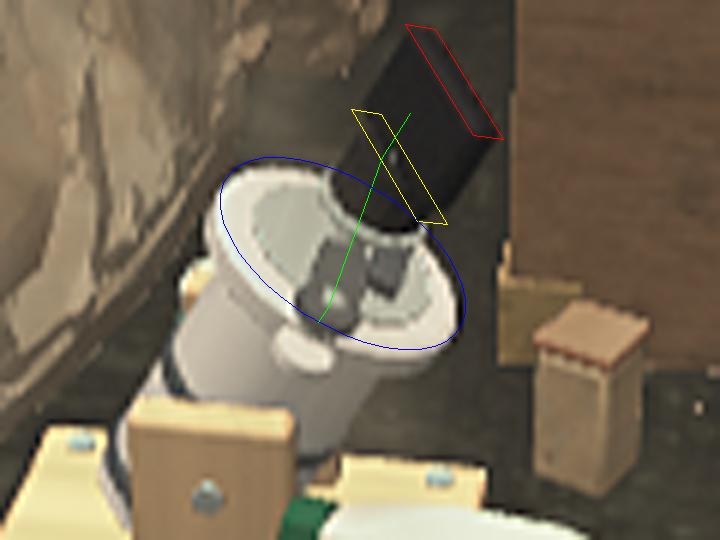

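View pics/t6.png

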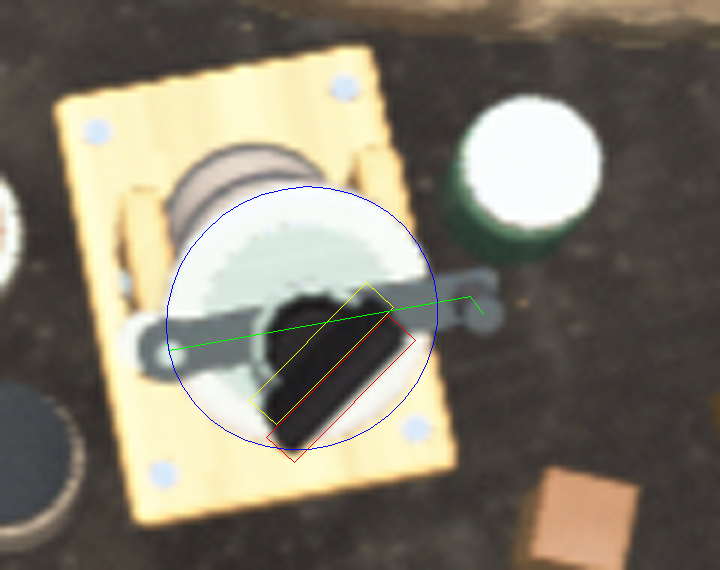

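The bar lies home across the stud, from (170,350) to (485,310) in the top crop. It stopped firmly at about 11 N. The wing model matches in both views, so next I'll move over the knob.

```bash
python3 -m creep '[{"dx":2.5,"dy":4.8,"dz":0,"wx":0,"wy":0,"wz":0},{"dx":2.45,"dy":4.9,"dz":0,"wx":0,"wy":0,"wz":0},{"dx":0,"dy":0,"dz":1,"wx":0,"wy":0,"wz":-0.16},{"dx":0,"dy":0,"dz":1.5,"wx":0,"wy":0,"wz":-0.16},{"dx":0,"dy":0,"dz":2,"wx":0,"wy":0,"wz":-0.165},{"dx":0,"dy":0,"dz":2,"wx":0,"wy":0,"wz":-0.165},{"dx":0,"dy":0,"dz":0,"wx":0,"wy":0,"wz":0},{"dx":0,"dy":0,"dz":0,"wx":0,"wy":0,"wz":0}]'
python3 - <<'E'
from h import *
p,R=tgt(kg()+.03*n,2.22);step(p-.036*n,R)
tip(tag="7")
s=load("side_7.npz");t=load("top_7.npz");crop(s,280,400,140,240,6,"pics/s7.png");crop(t,310,430,175,270,6,"pics/t7.png")
E
```

```text
time_s: 10.65
eef_pos: [0.5421, 0.2365, 0.1662]
tool_rot: [0.345, 0.907, 0.129, 0.205]
ft_force: [0.1, 0.4, 0.4]
finger_gap: 0.0442
t 10.65 d cm [-0.04  0.04 -0.08] w [ 0.001 -0.001 -0.003] F [0.1 0.4 0.4] q [ 0.21  0.3   1.65 -0.01  0.71 -0.62]
side 399 hist z [ 0 13 13  1  9 12 19 18 17  1  3 70 41 34 43 36 69]
  end [-11.3 -10.8 -10.7 -10.5 -10.4 -10.1] x [-14.8  15.1] y [-22.    6.6]
top 0 hist z [0 0 0 0 0 0 0 0 0 0 0 0 0 0 0 0 0]Traceback (most recent call last):
  File "<stdin>", line 3, in <module>
  File "h.py", line 70, in tip
    d=L[(L[:,2]<-10)];print("  end",np.sort(d[:,2])[-6:].round(1),"x",np.percentile(d[:,0],[1,99]).round(1),"y",np.percentile(d[:,1],[1,99]).round(1))
                                                                      ~~~~~~~~~~~~~^^^^^^^^^^^^^^^
    return _quantile_unchecked(
        a, q, axis, out, overwrite_input, method, keepdims, weights)
    return _ureduce(a,
                    func=_quantile_ureduce_func,
    ...<5 lines>...
                    overwrite_input=overwrite_input,
                    method=method)
    r = func(a, **kwargs)
    result = _quantile(arr,
                       quantiles=q,
    ...<2 lines>...
                       out=out,
                       weights=wgt)
    slices_having_nans = np.isnan(arr[-1, ...])
                                  ~~~^^^^^^^^^
IndexError: index -1 is out of bounds for axis 0 with size 0
```

Run:
```python
from h import *
s=load("side_7.npz");t=load("top_7.npz");crop(s,280,400,140,240,6,"pics/s7.png");crop(t,310,430,175,270,6,"pics/t7.png")
# finger ends, gap 44: fingers at |y| 22..40
st=read_state();e=st["eef_pos"];R=Ro.from_quat(st["tool_rot"])
X,f=cloud(s,250,420,100,300);L=R.inv().apply(X.reshape(-1,3)-e)*1000
m=(abs(L[:,0])<14)&(abs(L[:,1])>20)&(abs(L[:,1])<42)&(L[:,2]<5)&(L[:,2]>-90)
L=L[m];print(np.histogram(L[:,2],np.arange(-90,6,6))[0])
for sg in(1,-1):
    q=L[L[:,1]*sg>0];print(sg,len(q),np.sort(q[:,2])[-5:].round(1),np.percentile(q[:,1],[1,99]).round(1),np.percentile(q[:,0],[1,99]).round(1))
```

```text
[ 85 115  93  91  91  97  92  86  72   7   0   0   0   0   0]
1 404 [-35.8 -35.2 -35.2 -34.3 -33.8] [22.8 41. ] [-10.2  11.9]
-1 425 [-36.2 -36.1 -36.1 -35.4 -35.2] [-38.  -20.3] [-9.9 11.9]
```

View pics/s7.png

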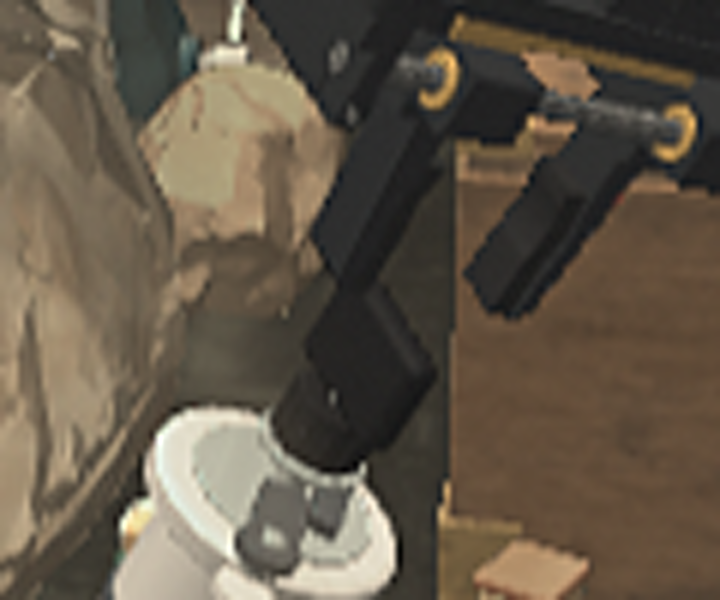

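View pics/t7.png

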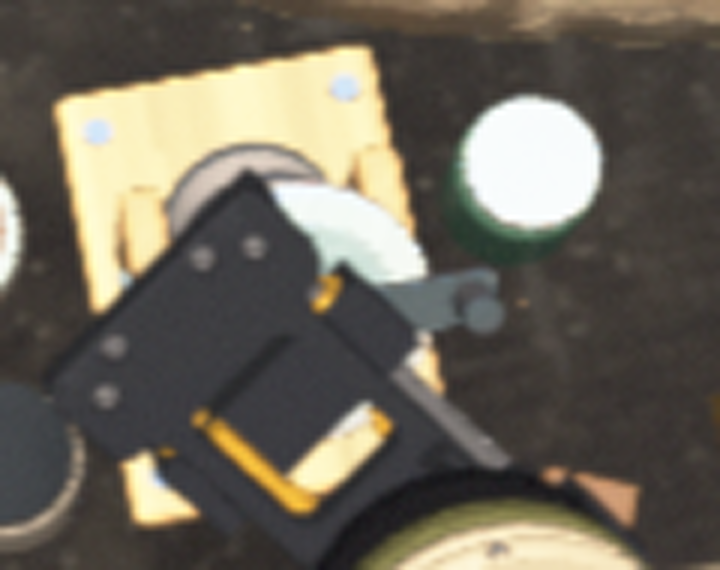

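Both fingers straddle the wing, with their tips above it. Descending, then closing.

```bash
python3 -m creep '[{"dx":0,"dy":0,"dz":1.3,"wx":0,"wy":0,"wz":0},{"dx":0,"dy":0,"dz":1.3,"wx":0,"wy":0,"wz":0},{"dx":0,"dy":0,"dz":1.2,"wx":0,"wy":0,"wz":0},{"dx":0,"dy":0,"dz":0,"wx":0,"wy":0,"wz":0},{"dx":0,"dy":0,"dz":0,"wx":0,"wy":0,"wz":0}]'
python3 -m creep '[{"dx":0,"dy":0,"dz":0,"wx":0,"wy":0,"wz":0},{"dx":0,"dy":0,"dz":0,"wx":0,"wy":0,"wz":0},{"dx":0,"dy":0,"dz":0,"wx":0,"wy":0,"wz":0},{"dx":0,"dy":0,"dz":0,"wx":0,"wy":0,"wz":0},{"dx":0,"dy":0,"dz":0,"wx":0,"wy":0,"wz":0},{"dx":0,"dy":0,"dz":0,"wx":0,"wy":0,"wz":0}]' -1
python3 - <<'E'
from h import *
p,R=tgt(kg()-.008*n,2.22);step(p-.036*n,R);st=read_state();print(loc(st["ft_force"],0),Ro.from_quat(st["tool_rot"]).inv().apply(st["torque"]).round(2))
s=cam("side","s8.npz");crop(s,280,400,140,240,6,"pics/s8.png")
E
```

```text
time_s: 11.38
eef_pos: [0.5595, 0.24, 0.133]
tool_rot: [0.344, 0.907, 0.129, 0.205]
ft_force: [0.8, -0.0, -0.6]
finger_gap: 0.0445
time_s: 12.12
eef_pos: [0.5588, 0.2394, 0.1326]
tool_rot: [0.344, 0.907, 0.128, 0.205]
ft_force: [-3.4, -4.5, 0.5]
finger_gap: 0.0105
t 12.12 d cm [-0.05  0.13 -0.05] w [-0.001 -0.001  0.   ] F [-3.4 -4.5  0.5] q [ 0.21  0.36  1.66 -0.01  0.63 -0.62]
[-3.4473 -3.7088  2.4493] [ 0.74 -0.17 -0.02]
```

View pics/s8.png

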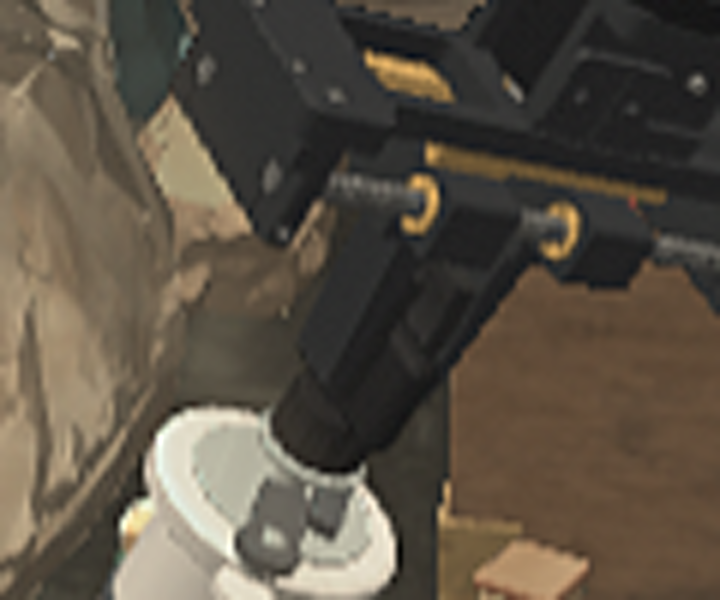

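```bash
python3 -m creep '[{"dx":0,"dy":-0.1,"dz":0,"wx":0,"wy":0,"wz":-0.1},{"dx":0,"dy":0,"dz":0,"wx":0,"wy":0,"wz":-0.15},{"dx":0,"dy":0,"dz":0,"wx":0,"wy":0,"wz":-0.15},{"dx":0,"dy":0,"dz":0,"wx":0,"wy":0,"wz":-0.15},{"dx":0,"dy":0,"dz":0,"wx":0,"wy":0,"wz":-0.15},{"dx":0,"dy":0,"dz":0,"wx":0,"wy":0,"wz":0}]'
cat > chk.py <<'E'
from h import *
st=read_state();R=Ro.from_quat(st["tool_rot"]);x=R.apply([1,0,0]);a=np.arctan2(x@ey,x@ex)
print("xang",a.round(3),"phi",np.round((a-np.pi+np.pi)%(2*np.pi)-np.pi,3),"q_knob~",np.round(-((a-np.pi+np.pi/2)%np.pi-np.pi/2),3))
print("t",st["time_s"],"tip rel kg",loc(st["eef_pos"]+.036*n,kg()),"F tool",R.inv().apply(st["ft_force"]).round(1),"T tool",R.inv().apply(st["torque"]).round(2),"gap",st["finger_gap"],"q",np.round(st["q"],2), "dq",np.abs(st["dq"]).max().round(3))
E
python3 chk.py
```

```text
time_s: 12.92
eef_pos: [0.5587, 0.239, 0.1325]
tool_rot: [0.012, 0.97, 0.051, 0.237]
ft_force: [-2.1, -2.5, -0.1]
finger_gap: 0.0109
xang 2.919 phi -0.223 q_knob~ 0.223
t 12.925 tip rel kg [-0.0016 -0.0007 -0.0084] F tool [ 1.8 -2.5 -1.1] T tool [ 0.29  0.23 -0.15] gap 0.010936954543774953 q [ 0.21  0.36  1.66 -0.01  0.63 -1.33] dq 0.066
```

```bash
python3 -m creep '[{"dx":0,"dy":-0.05,"dz":0,"wx":0,"wy":0,"wz":-0.15},{"dx":0,"dy":0,"dz":0,"wx":0,"wy":0,"wz":-0.15},{"dx":0,"dy":0,"dz":0,"wx":0,"wy":0,"wz":-0.12},{"dx":0,"dy":0,"dz":0,"wx":0,"wy":0,"wz":-0.12},{"dx":0,"dy":0,"dz":0,"wx":0,"wy":0,"wz":0},{"dx":0,"dy":0,"dz":0,"wx":0,"wy":0,"wz":0}]'
python3 chk.py
```

```text
time_s: 13.68
eef_pos: [0.5588, 0.2387, 0.1321]
tool_rot: [-0.246, 0.939, -0.014, 0.242]
ft_force: [2.2, 0.2, -5.2]
finger_gap: 0.0108
xang -2.827 phi 0.315 q_knob~ -0.315
t 13.675 tip rel kg [-0.0017 -0.001  -0.0087] F tool [ 0.6 -0.1  5.6] T tool [-0.07  0.13  0.01] gap 0.01077390127282146 q [ 0.21  0.36  1.66 -0.01  0.63 -1.86] dq 0.015
```

The wrist now feels about 5.6 N of axial pull, so the knob is off the thread and hanging from the fingers. I'll add a little margin, then release.

```bash
python3 -m creep '[{"dx":0,"dy":0,"dz":0,"wx":0,"wy":0,"wz":-0.07},{"dx":0,"dy":0,"dz":0,"wx":0,"wy":0,"wz":0}]'; python3 chk.py
python3 -m creep '[{"dx":0,"dy":0,"dz":0,"wx":0,"wy":0,"wz":0},{"dx":0,"dy":0,"dz":0,"wx":0,"wy":0,"wz":0},{"dx":0,"dy":0,"dz":0,"wx":0,"wy":0,"wz":0},{"dx":0,"dy":0,"dz":0,"wx":0,"wy":0,"wz":0}]' -0.4
python3 chk.py
python3 -m creep '[{"dx":0,"dy":0,"dz":-2.5,"wx":0,"wy":0,"wz":0},{"dx":0,"dy":0,"dz":-3,"wx":0,"wy":0,"wz":0},{"dx":0,"dy":0,"dz":0,"wx":0,"wy":0,"wz":0}]'
python3 - <<'E'
from h import *
s=cam("side","s9.npz");overlay(s,270,390,160,260,6,"pics/s9.png",.385,0,.036-.0078)
E
```

```text
time_s: 13.92
eef_pos: [0.5587, 0.2386, 0.1323]
tool_rot: [-0.279, 0.929, -0.022, 0.241]
ft_force: [2.8, -1.1, -5.0]
finger_gap: 0.0109
xang -2.756 phi 0.386 q_knob~ -0.386
t 13.925 tip rel kg [-0.0018 -0.0011 -0.0086] F tool [ 0.7 -1.4  5.6] T tool [-0.03  0.22 -0.  ] gap 0.010885948195601888 q [ 0.21  0.36  1.66 -0.01  0.63 -1.94] dq 0.022
time_s: 14.42
eef_pos: [0.5589, 0.2388, 0.1327]
tool_rot: [-0.28, 0.929, -0.023, 0.241]
ft_force: [-0.6, 0.9, 0.4]
finger_gap: 0.0265
xang -2.753 phi 0.388 q_knob~ -0.388
t 14.425 tip rel kg [-0.0013 -0.001  -0.0083] F tool [-0.2  1.  -0.6] T tool [-0.1  -0.01  0.06] gap 0.026484671125682268 q [ 0.21  0.36  1.66 -0.01  0.63 -1.94] dq 0.002
time_s: 14.8
eef_pos: [0.5338, 0.2338, 0.183]
tool_rot: [-0.28, 0.928, -0.023, 0.243]
ft_force: [0.5, 0.3, -0.4]
finger_gap: 0.0266
```

View pics/s9.png

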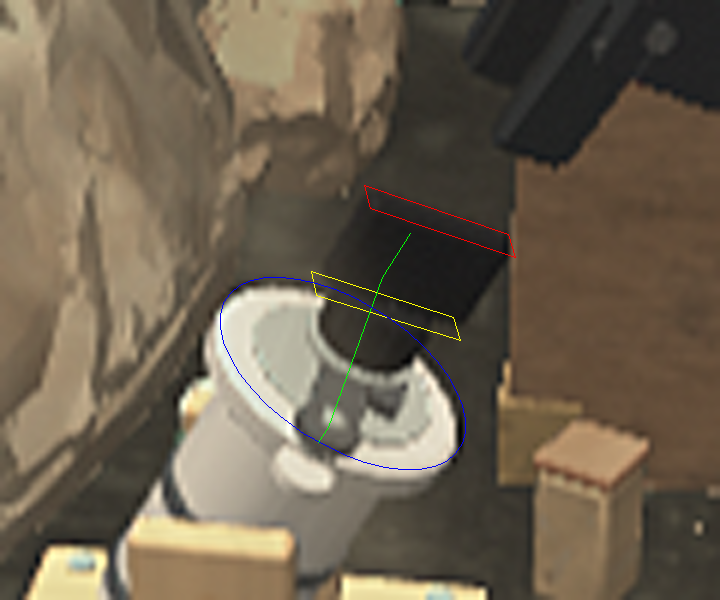

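The knob has dropped: the wing top now sits on the outline I lowered by 7.8 mm. I'll regrip lower down and turn it forwards.

```bash
python3 -m creep '[{"dx":0,"dy":0,"dz":2.5,"wx":0,"wy":0,"wz":0},{"dx":0,"dy":0,"dz":2.2,"wx":0,"wy":0,"wz":0},{"dx":0,"dy":0,"dz":1.5,"wx":0,"wy":0,"wz":0},{"dx":0,"dy":0,"dz":0,"wx":0,"wy":0,"wz":0},{"dx":0,"dy":0,"dz":0,"wx":0,"wy":0,"wz":0}]';python3 chk.py
python3 -m creep '[{"dx":0,"dy":0,"dz":0,"wx":0,"wy":0,"wz":0},{"dx":0,"dy":0,"dz":0,"wx":0,"wy":0,"wz":0},{"dx":0,"dy":0,"dz":0,"wx":0,"wy":0,"wz":0},{"dx":0,"dy":0,"dz":0,"wx":0,"wy":0,"wz":0},{"dx":0,"dy":0,"dz":0,"wx":0,"wy":0,"wz":0}]' -1;python3 chk.py
```

```text
time_s: 15.48
eef_pos: [0.5621, 0.2394, 0.1267]
tool_rot: [-0.28, 0.929, -0.023, 0.241]
ft_force: [-0.6, 0.6, 0.6]
finger_gap: 0.0262
xang -2.753 phi 0.388 q_knob~ -0.388
t 15.475 tip rel kg [-0.0012 -0.001  -0.0152] F tool [-0.1  0.7 -0.7] T tool [-0.1   0.02  0.01] gap 0.026152033432402882 q [ 0.21  0.38  1.66 -0.01  0.62 -1.94] dq 0.01
time_s: 16.1
eef_pos: [0.5622, 0.2394, 0.127]
tool_rot: [-0.28, 0.929, -0.023, 0.242]
ft_force: [-2.6, -1.5, 6.0]
finger_gap: 0.0105
xang -2.753 phi 0.388 q_knob~ -0.388
t 16.1 tip rel kg [-0.0011 -0.001  -0.015 ] F tool [ 0.1 -1.  -6.6] T tool [-0.13  0.14  0.04] gap 0.010494699495849502 q [ 0.21  0.38  1.66 -0.01  0.62 -1.94] dq 0.001
```

```bash
python3 -m creep '[{"dx":0,"dy":0,"dz":0,"wx":0,"wy":0,"wz":0.12},{"dx":0,"dy":0,"dz":0,"wx":0,"wy":0,"wz":0.15},{"dx":0,"dy":0,"dz":0,"wx":0,"wy":0,"wz":0.15},{"dx":0,"dy":0,"dz":0,"wx":0,"wy":0,"wz":0.15},{"dx":0,"dy":0,"dz":0,"wx":0,"wy":0,"wz":0.15},{"dx":0,"dy":0,"dz":0,"wx":0,"wy":0,"wz":0}]';python3 chk.py
python3 -m creep '[{"dx":0,"dy":0,"dz":0,"wx":0,"wy":0,"wz":0.15},{"dx":0,"dy":0,"dz":0,"wx":0,"wy":0,"wz":0.15},{"dx":0,"dy":0,"dz":0,"wx":0,"wy":0,"wz":0.15},{"dx":0,"dy":0,"dz":0,"wx":0,"wy":0,"wz":0.15},{"dx":0,"dy":0,"dz":0,"wx":0,"wy":0,"wz":0.15},{"dx":0,"dy":0,"dz":0,"wx":0,"wy":0,"wz":0}]';python3 chk.py
```

```text
time_s: 16.85
eef_pos: [0.5622, 0.2394, 0.127]
tool_rot: [0.066, 0.968, 0.064, 0.234]
ft_force: [-3.4, -0.7, 6.0]
finger_gap: 0.0107
xang 2.808 phi -0.333 q_knob~ 0.333
t 16.85 tip rel kg [-0.0011 -0.001  -0.015 ] F tool [ 0.2 -0.1 -6.9] T tool [0.16 0.12 0.05] gap 0.010684414711399571 q [ 0.21  0.38  1.66 -0.01  0.62 -1.22] dq 0.048
time_s: 17.6
eef_pos: [0.5622, 0.2393, 0.1269]
tool_rot: [0.416, 0.876, 0.145, 0.194]
ft_force: [-3.2, -2.1, 7.1]
finger_gap: 0.0108
xang 2.058 phi -1.083 q_knob~ 1.083
t 17.6 tip rel kg [-0.0012 -0.0011 -0.015 ] F tool [-1.4 -0.5 -8. ] T tool [ 0.28 -0.02  0.  ] gap 0.010821169724751348 q [ 0.21  0.38  1.66 -0.01  0.62 -0.47] dq 0.047
```

```bash
python3 -m creep '[{"dx":0,"dy":0,"dz":0,"wx":0,"wy":0,"wz":0.15},{"dx":0,"dy":0,"dz":0,"wx":0,"wy":0,"wz":0.15},{"dx":0,"dy":0,"dz":0,"wx":0,"wy":0,"wz":0.15},{"dx":0,"dy":0,"dz":0,"wx":0,"wy":0,"wz":0}]';python3 chk.py
python3 -m creep '[{"dx":0,"dy":0,"dz":0,"wx":0,"wy":0,"wz":0.15},{"dx":0,"dy":0,"dz":0,"wx":0,"wy":0,"wz":0.15},{"dx":0,"dy":0,"dz":0,"wx":0,"wy":0,"wz":0.1},{"dx":0,"dy":0,"dz":0,"wx":0,"wy":0,"wz":0}]';python3 chk.py
```

```text
time_s: 18.1
eef_pos: [0.5621, 0.2393, 0.1269]
tool_rot: [0.601, 0.762, 0.185, 0.157]
ft_force: [-3.9, -2.0, 6.2]
finger_gap: 0.0106
xang 1.608 phi -1.533 q_knob~ 1.533
t 18.1 tip rel kg [-0.0012 -0.0011 -0.015 ] F tool [-1.2 -0.8 -7.5] T tool [ 0.33 -0.22 -0.11] gap 0.010568133278641163 q [ 0.21  0.38  1.66 -0.01  0.62 -0.02] dq 0.049
time_s: 18.6
eef_pos: [0.5621, 0.2393, 0.1269]
tool_rot: [0.74, 0.627, 0.212, 0.117]
ft_force: [-3.6, -2.1, 6.0]
finger_gap: 0.0109
xang 1.209 phi -1.933 q_knob~ -1.209
t 18.6 tip rel kg [-0.0012 -0.0011 -0.0149] F tool [-1.5 -0.1 -7.2] T tool [ 0.24 -0.34  0.03] gap 0.010892168094576268 q [ 0.21  0.38  1.66 -0.01  0.62  0.38] dq 0.032
```

```bash
for i in 1; do python3 -m creep '[{"dx":0,"dy":0,"dz":0,"wx":0,"wy":0,"wz":0.1},{"dx":0,"dy":0,"dz":0,"wx":0,"wy":0,"wz":0},{"dx":0,"dy":0,"dz":0,"wx":0,"wy":0,"wz":0}]' >/dev/null;python3 chk.py; python3 -m creep '[{"dx":0,"dy":0,"dz":0,"wx":0,"wy":0,"wz":0.06},{"dx":0,"dy":0,"dz":0,"wx":0,"wy":0,"wz":0},{"dx":0,"dy":0,"dz":0,"wx":0,"wy":0,"wz":0}]' >/dev/null;python3 chk.py; python3 -m creep '[{"dx":0,"dy":0,"dz":0,"wx":0,"wy":0,"wz":0.05},{"dx":0,"dy":0,"dz":0,"wx":0,"wy":0,"wz":0},{"dx":0,"dy":0,"dz":0,"wx":0,"wy":0,"wz":0}]' >/dev/null;python3 chk.py; done
```

```text
xang 1.11 phi -2.032 q_knob~ -1.11
t 18.975 tip rel kg [-0.0013 -0.0011 -0.015 ] F tool [-1.9 -0.5 -8. ] T tool [ 0.22 -0.35  0.02] gap 0.010700046776478492 q [ 0.21  0.38  1.66 -0.01  0.62  0.48] dq 0.002
xang 1.05 phi -2.092 q_knob~ -1.05
t 19.35 tip rel kg [-0.0013 -0.0011 -0.015 ] F tool [-1.1 -1.2 -6.7] T tool [ 0.21 -0.32 -0.06] gap 0.010582604679394857 q [ 0.21  0.38  1.66 -0.01  0.62  0.54] dq 0.001
xang 1.002 phi -2.14 q_knob~ -1.002
t 19.725 tip rel kg [-0.0013 -0.0011 -0.015 ] F tool [-1.9 -0.1 -7.1] T tool [ 0.19 -0.37 -0.54] gap 0.010845828102799058 q [ 0.21  0.38  1.66 -0.01  0.62  0.59] dq 0.002
```

```bash
python3 -m creep '[{"dx":0,"dy":0,"dz":0,"wx":0,"wy":0,"wz":0.05},{"dx":0,"dy":0,"dz":0,"wx":0,"wy":0,"wz":0},{"dx":0,"dy":0,"dz":0,"wx":0,"wy":0,"wz":0}]' >/dev/null;python3 chk.py
```

```text
xang 0.952 phi -2.19 q_knob~ -0.952
t 20.1 tip rel kg [-0.0012 -0.0011 -0.015 ] F tool [-1.4 -0.6 -6.9] T tool [ 0.15 -0.31 -0.67] gap 0.01134436140884869 q [ 0.21  0.38  1.66 -0.01  0.62  0.64] dq 0.001
```

The torque rose to 0.67 N m at about 2.1 rad, which is the stop. Releasing and withdrawing along n.

```bash
python3 -m creep '[{"dx":0,"dy":0,"dz":0,"wx":0,"wy":0,"wz":0},{"dx":0,"dy":0,"dz":0,"wx":0,"wy":0,"wz":0},{"dx":0,"dy":0,"dz":0,"wx":0,"wy":0,"wz":0},{"dx":0,"dy":0,"dz":0,"wx":0,"wy":0,"wz":0}]' -0.4;python3 chk.py
python3 -m creep '[{"dx":0,"dy":0,"dz":-2,"wx":0,"wy":0,"wz":0},{"dx":0,"dy":0,"dz":-4,"wx":0,"wy":0,"wz":0},{"dx":0,"dy":0,"dz":-5,"wx":0,"wy":0,"wz":0},{"dx":0,"dy":0,"dz":-5,"wx":0,"wy":0,"wz":0},{"dx":0,"dy":0,"dz":-5,"wx":0,"wy":0,"wz":0},{"dx":0,"dy":0,"dz":0,"wx":0,"wy":0,"wz":0}]'
python3 - <<'E'
from h import *
s=cam("side","s10.npz");t=cam("top","t10.npz");overlay(s,270,390,160,260,6,"pics/s10.png",-2.1,0,.036-.0078);overlay(t,310,430,175,270,6,"pics/t10.png",-2.1,0,.036-.0078)
cv2.imwrite("pics/top10.png",t["frame"]);crop(s,270,390,160,260,6,"pics/s10c.png")
E
```

```text
time_s: 20.6
eef_pos: [0.5621, 0.2394, 0.1262]
tool_rot: [0.815, 0.527, 0.225, 0.088]
ft_force: [-0.5, 0.7, -0.3]
finger_gap: 0.0265
xang 0.95 phi -2.192 q_knob~ -0.95
t 20.6 tip rel kg [-0.0015 -0.001  -0.0156] F tool [ 0.3 -0.8  0.1] T tool [ 0.11 -0.13 -0.04] gap 0.02646614875924871 q [ 0.21  0.38  1.66 -0.01  0.62  0.64] dq 0.001
time_s: 21.35
eef_pos: [0.4653, 0.22, 0.3156]
tool_rot: [0.814, 0.526, 0.229, 0.09]
ft_force: [0.3, 0.5, -0.2]
finger_gap: 0.0265
```

View pics/s10.png

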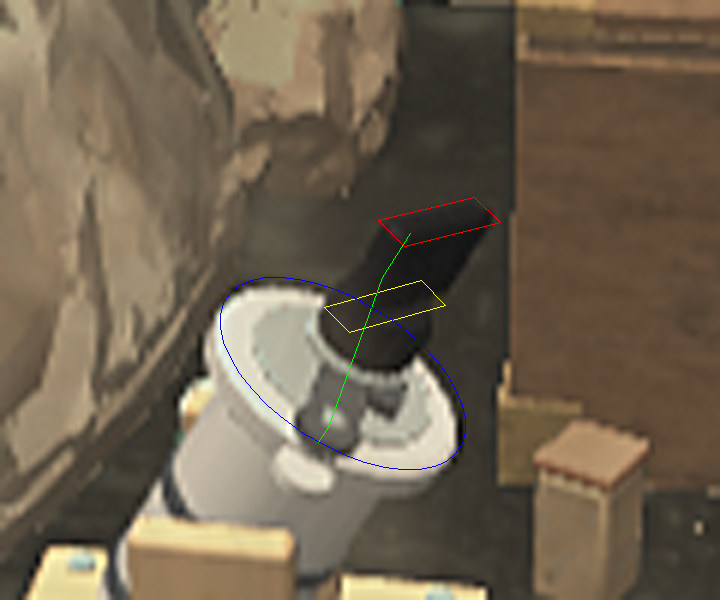

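View pics/t10.png

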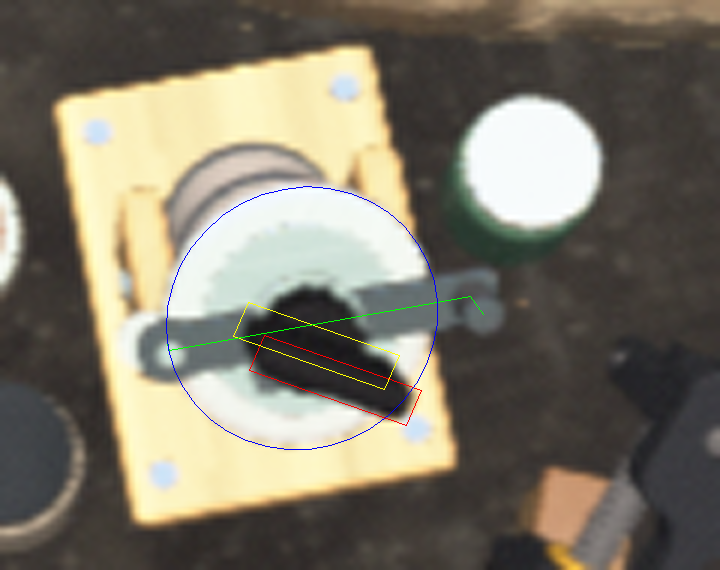

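View pics/top10.png

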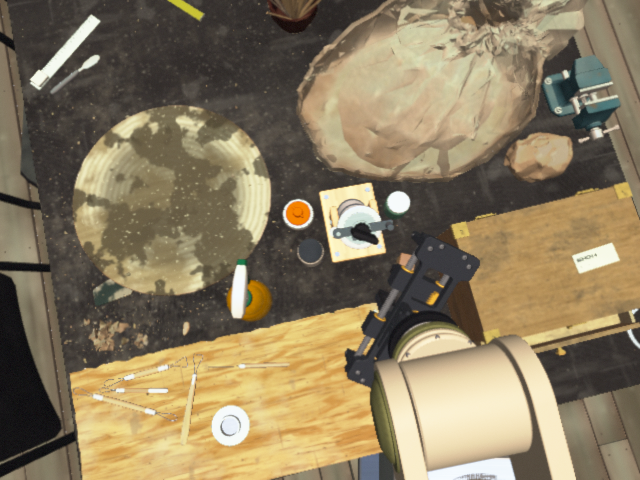

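The wing is at the 2.1 rad outline and down, the bar is still home, and the bystanders are where they were. The gripper is clear of everything, so I'm handing in.

```bash
python3 -c "
from rig import workorder,read_state
s=read_state();print(s['time_s'],abs(s['dq']).max(),s['ft_force']);print(workorder.job_done())"
```

```text
21.45 0.03176678121747009 [-0.1910101   0.28444591  0.1056812 ]
the job is handed in; nothing more can be done
None
```

I handed the job in at 21.5 s: the bar is home, and the knob has clicked down and is turned forwards to its stop.

- **Bar:** I pushed it home with the closed fingers. It stopped firmly at about 11 N, and the last pictures still show it lying across under the knob.
- **Knob, backwards:** I turned the wing back to about -0.39 rad and felt about 5.6 N of spring pull once it was off the thread. When I let go it dropped; in the picture the wing sat at the height expected after a drop of about 8 mm.
- **Knob, forwards:** I gripped it again lower down and turned it forwards. It passed 1.3 rad, where it would have jammed if still crossed, and stopped near 2.1 rad, with torque rising to 0.67 N m. The tool went about 0.09 rad past that, most likely the pads giving, but the wing stayed at the 2.1 rad outline after release.
- **Other objects:** the jars, timer, stamp and spray bottle stand where they were. The red kidney was under the arm in my last top view and I didn't check it at the end. It was undisturbed in the earlier side views, and no move came near it.

**Disagreements:**
- **Reported TCP:** it lay about 36 mm beyond the real fingertips along the tool axis. I measured this in the camera depth and allowed for it throughout.
- **Downward press:** while turning the knob forwards the fingers also pressed it down with about 7 N, which went away on release.
- **Bar stop:** it came about 2 mm further on than my model predicted, about the accuracy of the camera calibration.

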